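# Tare the basket and weigh the candlestick

## Robot

A 6-joint arm with a two-finger parallel gripper is mounted at the origin on the work surface. World frame = base frame: x ahead of the robot, y to its left, z up, the work surface at z = 0. Lengths are in m, angles in degrees, forces in N, time in s.
With the tool pointing down it reaches from about 0.35 to 0.95 m from the base axis. Payload 17.4 kg.
Tool frame: the origin (TCP) lies at the very end of the fingers, on their centre line; the grasp point (between the pads) lies 19 mm behind it (grasp_offset is the z of the grasp point in the tool frame, in m); z points along the fingers, y is the direction in which the jaws open and shut (so a half turn about z gives the same grasp; the last joint's range is limited). The gripper opens to 93 mm and grips with 3 to 60 N. Pads are 15 mm wide; open, the fingers measure 128 mm over their backs; the gripper's body (75 mm by 188 mm) begins 65 mm behind the grasp point.
Start: joints at [-66.566, 6.646, 82.598, -0, 90.757, -2.166], TCP at [0.292, -0.609, 0.219] pointing down, gripper open.
Joint ranges: [-162.19, 162.19], [-47.58, 125.68], [4.15, 143.07], [-65.23, 245.23], [0.69, 171.88], [-170.13, 170.13]. Speed limits (degrees/s): [108.29, 108.29, 127.2, 180, 180, 180].

## Interface

Orientations are given as a 3x3 rotation matrix whose columns are the frame's x, y, z axes.
In Python, from workcell import get_state, capture, finish_job, grasp_offset gives the robot as it stands. The module is installed in compiled form; this text tells all that it offers.
- The arm moves only by the shell command python3 -m creep 'ROWS' [FORCE]. ROWS is text: rows parted by semicolons, each of 7 numbers parted by spaces: the closure, from -1 (fully open) to 1 (shut), so that 0 is half open, then the shift along the world's x, y, z in cm, then the turn, a rotation vector about the world's x, y, z in degrees. A call has 1 to 20 rows; each row shifts and turns the commanded pose from where the row before left it; what a row does not reach is not made up. A row lasts 1/12 s, in which the tool goes at most 41.7 mm and 7.16 degrees, less where a joint would pass 70% of its speed; a pose out of reach is approached as far as the arm can. A call is refused whole if a number of a shift passes 4.17 or a number of a turn 7.16, either way. A call with a gripper value outside its range is refused whole. The fingers move at their own pace and stop on an object; FORCE is the grip in N (left out, the last holds). Time passes only in rows, so rows that do not move let the fingers close. It gives the time, the measured TCP pose, the force and the opening at its end, in the units of the state.
- get_state(): the state, without advancing time (a new reading comes with each control period).
- capture(name): name is "scene" or "top" or "wrist"; returns a dict with "color" (480x640x3 uint8, red, green, blue), "z_map" (480x640 float32, m along the optical axis (not along the pixel's ray), 0 where there is no reading), "fx", "fy", "cx", "cy" (pixels), "T" (4x4, takes a point from camera to world coordinates); the wrist camera has in their place "tool_from_camera" (4x4, takes a point from camera to tool coordinates, whose origin is the TCP and whose axes are the flange's). Camera axes: x right, y down, z forward; pixel columns grow to the right and rows downward; lengths in m; the calibration is good to about 2 mm. A picture is of the moment at which its call begins: read the wrist's pose just before it.
- finish_job(): hands the job in, once; it reports no verdict.
The state is a dict: "clock": time; "q": joint angles; "dq": joint speeds; "joint_torque": joint torques, N m; "ee_pos": TCP position; "eef_rot": TCP orientation; "force": force on the tool from outside, world axes, zero at the start; "moment": the same for the moment, N m; "opening": finger opening in m.
Only numpy, scipy, OpenCV 4.12 (cv2) and the standard library are available. Lean on these libraries where they do the work, as an engineer would, in place of code of your own. Each camera call takes 0.05 s, during which the arm holds its last target. There are 200 camera calls.

## Task

Weigh the brass candlestick on the stall's scale without its basket: stand the empty straw basket in the middle of the scale's steel plate, let go of it, and then tare it with the orange key. Press the key just until you feel it click - its resistance gives way - and no further, then let it come up; do not lean on the steel plate or the basket meanwhile, nor press the grey keys. Then stand the candlestick upright in the basket and let go; set both things down gently, never tare again with the candlestick in the basket, and leave the other goods where they lie.

Things in the scene. Friction and masses are not known exactly. Their poses are not given: they have to be found in the camera images.
- scale: Grey shop scale, fixed on the table: 270 mm deep, 220 mm wide, 158 mm high with its plate. Origin under the case at table height; its -x axis points to the keypad's side, which faces away from the robot (give or take 20 degrees); z up. Listed to be seen and avoided.
- plate: The scale's steel weighing plate, 220 mm (scale's x) by 210 mm (y), 8 mm thick, level, rigid. Origin: centre of its top face, 158 mm above the table; axes as the scale's. Its edge on the keypad's side lies 8 mm (level) and 90 mm up from the foot of the orange key: a gripper pointing straight down at the key meets the plate, so the tool must lean out from the plate, along the keypad's z, fingers pointing back towards the robot.
- keypad: The scale's sloping front panel, 114 mm up the slope, 220 mm wide, its face 42 degrees from level. Origin: on the panel's face under the middle of the orange tare key; z points out of the panel (pressing is along -z), x up the slope to the plate, y level. A black-framed display, 4 mm off the panel, covers y = 39 to 121 mm, x = -11 to 35 mm.
- tare_spot (a point): Foot of the orange tare key, on the panel's face (same point and axes as the keypad's origin). Key 24 by 24 mm; its top stands 7.5 to 15 mm off the panel, different each start and not reported. Rubber dome key: it pushes back up to about 6 N at 1.8 mm of travel, then clicks, falling to 2.8 N at 4.7 mm, rising to 6 N at 6 mm; stop at 7 mm. Clicked from 2.8 mm, too far past 5.4 mm.
- grey_spot (a point): Point on the panel midway between the two grey keys, 56 mm from the orange key along the keypad's -y. Their middles lie 24 mm up and 24 mm down the slope from it; each is 22 mm square and 6 mm off the panel. Not to be pressed.
- basket: Loose round coiled straw basket, stiff, 0.12 kg: 45 mm high, 112 mm across at the foot, 124 mm from 14 mm up to the rim (upright wall); wall 9 mm thick, floor 8 mm thick, clear floor 94 mm across. Origin: centre of its underside; z up. Can be picked by pinching the wall at the rim (middle of the wall at the rim 57.5 mm from the axis).
- candlestick: Loose brass candlestick standing upright, 98 mm tall, about 0.35 kg: round foot 50 mm across, thin stem 14 to 24 mm, and at the top (74 to 98 mm up) a cup 28 mm across to grip it by. Origin: centre of its underside; z up.
- goblet: Silver goblet, 60 mm across, 110 mm tall. Bystander; origin under its middle.
- mortar: Brass mortar, 72 mm across, 65 mm tall. Bystander; origin under its middle.
- jewel_box: Dark red closed jewellery box, 88 by 108 by 55 mm. Bystander; origin under its middle.
- table_bell: Bronze table bell, 62 mm across, 97 mm tall. Bystander; origin under its middle.
- bangle: Silver bangle lying flat, 72 mm across, 10 mm high. Bystander; origin under its middle.
- medallion: Copper medallion lying flat, 60 mm across, 6 to 8 mm thick. Bystander; origin under its middle.
There are look-alikes about, which are no part of the job. Leave any green or pink look-alike of the candlestick alone.

How it is judged (in metres and radians):
On the way, in this order (a step that is already met when the one before it is completed fails the run):
1. the empty basket stands level in the middle of the steel plate, let go (horizontal distance between basket and plate below 0.04 m and z of basket in the frame of plate between -0.004 and 0.004 m and angle between basket's own z axis and vertical below 0.06 rad and contact force between the fingers and basket below 0.2 N and linear speed of basket below 0.02 m/s), for 0.2 s.
2. the orange key is pressed past its click (2.8 mm or more) with the basket alone on the plate (distance of tare_key_c0 from where it was at the start of the episode above 0.0028 m and horizontal distance between basket and plate below 0.04 m and z of basket in the frame of plate between -0.004 and 0.004 m and angle between basket's own z axis and vertical below 0.06 rad), for 0.04 s.
3. the orange key is let go and has come up again, the basket still on the plate (distance of tare_key_c0 from where it was at the start of the episode below 0.0008 m and horizontal distance between basket and plate below 0.04 m and z of basket in the frame of plate between -0.004 and 0.004 m and angle between basket's own z axis and vertical below 0.06 rad), for 0.1 s.
4. the candlestick stands in the basket on the plate (horizontal distance between basket and plate below 0.04 m and z of basket in the frame of plate between -0.004 and 0.004 m and angle between basket's own z axis and vertical below 0.06 rad and horizontal distance between candlestick and basket below 0.03 m and z of candlestick in the frame of basket between 0.003 and 0.013 m and angle between candlestick's own z axis and vertical below 0.09 rad), for 0.2 s.
At the end, for the whole second after the job is handed in: The basket stands level (within 3 degrees) on the steel plate, its middle within 40 mm of the plate's; the candlestick stands upright (within 5 degrees) on the basket's floor, within 30 mm of its middle; the orange key is up; both things are let go and at rest (all of step 4 and distance of tare_key_c0 from where it was at the start of the episode below 0.0008 m and linear speed of each of candlestick, basket below 0.02 m/s and contact force between the fingers and candlestick below 0.1 N and contact force between the fingers and basket below 0.1 N); the robot touches nothing.
It fails at once if the orange key pushed on past its click, more than 5.4 mm down, or a grey key pressed (2 mm or more) (distance of tare_key_c0 from where it was at the start of the episode above 0.0054 m or distance of any of grey_key_high_c0, grey_key_low_c0 from where it was at the start of the episode above 0.002 m).
It fails at once if the robot leaning on the steel plate or the basket (over 1 N) while the orange key is being pressed (distance of tare_key_c0 from where it was at the start of the episode above 0.001 m and (contact force between any of the arm, the fingers and plate above 1 N or contact force between any of the arm, the fingers and basket above 1 N)).
It fails at once if the key clicked again with the candlestick in the basket (distance of tare_key_c0 from where it was at the start of the episode above 0.0022 m and horizontal distance between candlestick and basket below 0.05 m and z of candlestick in the frame of basket below 0.03 m).
It fails at once if the scale jolted: more than 80 N on the steel plate (contact force between anything else and plate above 80 N).
It fails at once if another of the stall's goods moved by more than 30 mm (distance of any of goblet, mortar, jewel_box, table_bell, bangle, medallion from where it was at the start of the episode above 0.03 m).
It also fails if it takes over 70 s, if anything falls off the work surface, if the arm or the gripper's body presses on something with over 40 N, if the wrist force passes 120 N, or if a joint passes its speed limit or range.

## Working session

There is one attempt and no reset: what is moved stays moved. The work goes in short steps, Python scripts to look and compute and a shell command to move; the robot and the scene stay as the last step left them, time stands still between calls to the robot, and variables do not carry over. Pictures are saved under pics/ and viewed, about 8 in all and at most 12, crops included, and the job is handed in when it is done.

```bash
mkdir -p pics; cat > h.py <<'E'
import numpy as np, cv2, pickle
from workcell import get_state, capture, finish_job, grasp_offset
def cam(name):
    s=get_state(); c=capture(name)
    if name=="wrist":
        T=np.eye(4);T[:3,:3]=np.array(s["eef_rot"]);T[:3,3]=s["ee_pos"]
        c["T"]=T@np.array(c["tool_from_camera"])
    c["T"]=np.array(c["T"]); return c
def pts(c):
    z=c["z_map"];v,u=np.mgrid[:480,:640]
    P=np.stack([(u-c["cx"])/c["fx"]*z,(v-c["cy"])/c["fy"]*z,z],-1)
    return P@c["T"][:3,:3].T+c["T"][:3,3]
def ray(c,u,v,h):
    d=c["T"][:3,:3]@np.array([(u-c["cx"])/c["fx"],(v-c["cy"])/c["fy"],1]);o=c["T"][:3,3]
    return o+d*(h-o[2])/d[2]
def save(c,n): cv2.imwrite("pics/"+n+".png",c["color"][:,:,::-1])
E
python3 - <<'E'
from h import *
s=get_state();print(s, grasp_offset)
a=cam("scene");b=cam("top")
for c,n in((a,"scene"),(b,"top")):
    save(c,n);print(c["T"].round(3),c["fx"],c["cx"],c["cy"]); pickle.dump(c,open(n+".pkl","wb"))
E
```

```text
{'clock': 0.0, 'q': array([-6.65673806e+01,  6.67408887e+00,  8.26367854e+01, -3.00740646e-04,
        9.07578591e+01, -2.16661133e+00]), 'dq': array([ 0.04261084,  0.03742865, -0.01900608,  0.01825767,  0.16169506,
        0.06465438]), 'joint_torque': array([ 1.44833983e-03, -7.21261382e+01, -6.22608948e+01,  7.80951418e-02,
        2.37686589e-02, -7.79081324e-05]), 'ee_pos': array([ 0.29154402, -0.60854804,  0.21789435]), 'eef_rot': array([[ 9.01838366e-01,  4.32073292e-01, -4.81870107e-04],
       [ 4.32073559e-01, -9.01837698e-01,  1.09860108e-03],
       [ 4.01075561e-05, -1.19896393e-03, -9.99999280e-01]]), 'force': array([-0.41908436, -0.13896741,  0.06607927]), 'moment': array([0.00996859, 0.03843573, 0.05000931]), 'opening': 0.09288400586547373} -0.0188
[[ 7.890e-01  4.160e-01 -4.510e-01  1.105e+00]
 [ 6.140e-01 -5.370e-01  5.790e-01 -6.450e-01]
 [-1.000e-03 -7.340e-01 -6.790e-01  9.060e-01]
 [ 0.000e+00  0.000e+00  0.000e+00  1.000e+00]] 482.6254800655182 317.1609285790827 235.33395730805088
[[ 2.700e-02 -9.990e-01  4.300e-02  5.090e-01]
 [-1.000e+00 -2.700e-02  0.000e+00 -6.000e-03]
 [ 1.000e-03 -4.300e-02 -9.990e-01  1.396e+00]
 [ 0.000e+00  0.000e+00  0.000e+00  1.000e+00]] 549.5061220635395 317.4447396556853 237.69200274352227
```

View pics/scene.png

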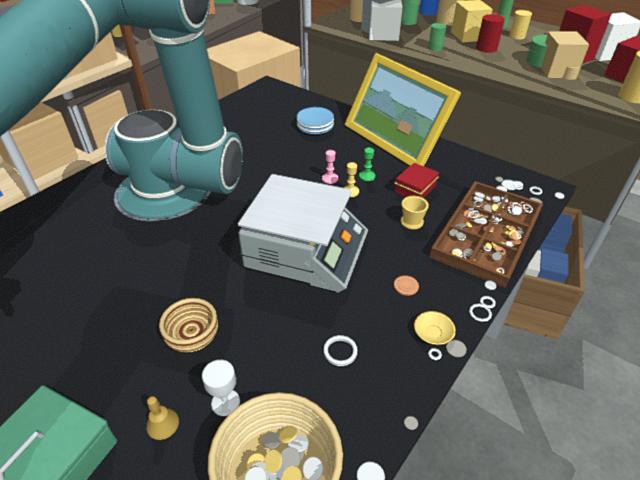

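View pics/top.png

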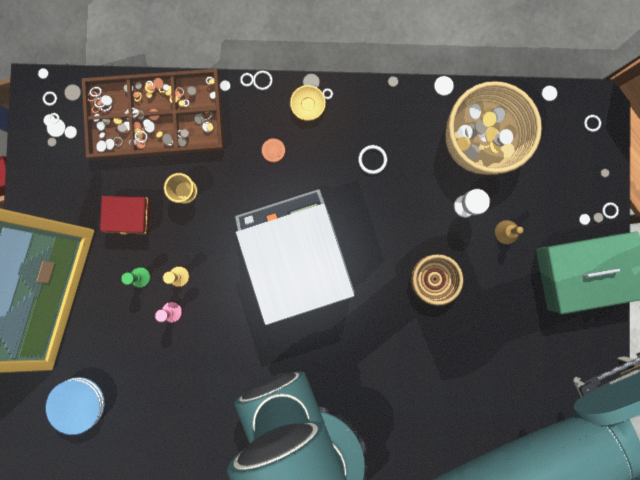

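Seen: the candlestick candidates are yellow scene(352,180)/top(176,277), green (369,163)/(137,277) and pink (331,167)/(170,312). The basket candidates are the small straw one, scene(189,325)/top(437,280), and the big coin basket, scene(275,440). I choose the yellow stick and the small basket, then measure and check in a close crop.

```bash
python3 - <<'E'
from h import *
for n in("top","scene"):
    c=pickle.load(open(n+".pkl","rb"));P=pts(c);z=P[...,2];c["P"]=P
    ok=(c["z_map"]>0)
    hsv=cv2.cvtColor(c["color"],cv2.COLOR_RGB2HSV)
    # plate
    m=ok&(abs(z-.158)<.006)&(abs(P[...,0]-.46)<.25)&(abs(P[...,1])<.3)&(hsv[...,1]<60)
    m=cv2.morphologyEx(m.astype(np.uint8),cv2.MORPH_OPEN,np.ones((5,5)))
    q=P[m>0];r=cv2.minAreaRect((q[:,:2]*1000).astype(np.float32));print(n,"plate",r,q[:,2].mean(),cv2.boxPoints(r).round())
    # orange key
    b=(.35<P[...,0])&(abs(P[...,1])<.25)&(z>.03)&(z<.15)
    m=ok&b&(hsv[...,0]<15)&(hsv[...,1]>140)&(hsv[...,2]>120)
    q=P[m]; print("key",len(q),q.mean(0),np.median(q,0),q.min(0),q.max(0))
    # basket
    B=ray(c,*( (437,280) if n=="top" else (189,325)),.03)
    m=ok&(np.hypot(P[...,0]-B[0],P[...,1]-B[1])<.1)&(z>.039)&(z<.055)&(hsv[...,1]>40)
    q=P[m];print("basket",len(q),cv2.minEnclosingCircle((q[:,:2]*1000).astype(np.float32)),q[:,2].max())
    C=ray(c,*( (176,277) if n=="top" else (352,180)),.07)
    m=ok&(np.hypot(P[...,0]-C[0],P[...,1]-C[1])<.05)&(z>.088)&(z<.11)
    q=P[m];print("cand",C,len(q),q.mean(0),q[:,2].max(),cv2.minEnclosingCircle((q[:,:2]*1000).astype(np.float32)))
a=pickle.load(open("scene.pkl","rb"))["color"]
k=np.hstack([cv2.resize(a[140:220,300:400],(400,320)),cv2.resize(a[190:290,320:400],(256,320))])
cv2.imwrite("pics/crop.png",k[:,:,::-1])
E
```

```text
top plate ((502.3387145996094, 45.330177307128906), (219.8128204345703, 210.09205627441406), 19.46082305908203) 0.15811508293168466 [[364. 108.]
 [434. -90.]
 [641. -17.]
 [571. 181.]]
key 41 [0.61314183 0.10746416 0.07438377] [0.61418454 0.10763201 0.07368564] [0.60651908 0.0957363  0.06678546] [0.61995763 0.11840653 0.08102139]
basket 554 ((472.09039306640625, -302.3963928222656), 62.07959747314453) 0.05410638706641757
cand [0.46131443 0.33286992 0.07      ] 114 [0.46182059 0.34237896 0.09782914] 0.10523612544593797 ((461.0610046386719, 343.4912109375), 14.341732025146484)
scene plate ((503.4822082519531, 46.64746856689453), (221.80812072753906, 216.39511108398438), 19.077856063842773) 0.15799238916248767 [[363. 113.]
 [434. -92.]
 [644. -19.]
 [573. 185.]]
key 30 [0.62165191 0.08290154 0.06200729] [0.60867627 0.10647907 0.06935078] [ 0.45837391 -0.2495103   0.03194305] [0.82361469 0.249505   0.08216556]
basket 604 ((473.75872802734375, -303.58154296875), 63.83900451660156) 0.05011523217665881
cand [0.48347238 0.31782257 0.07      ] 66 [0.46521151 0.34222545 0.09578543] 0.10140560205933702 ((461.8406677246094, 344.1828308105469), 17.171768188476562)
```

View pics/crop.png

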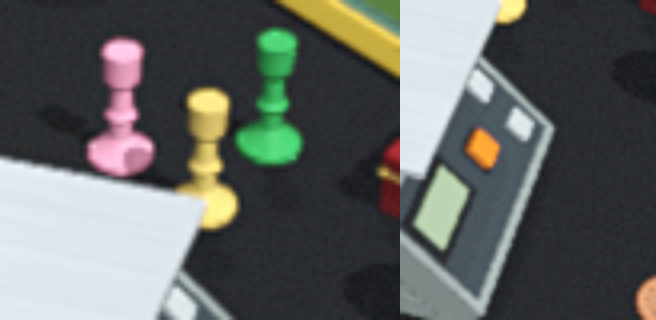

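The crop shows the yellow candlestick at (208,150) between pink and green. On the panel, orange key at (483,150), grey keys towards world +y, display on the other side. First move: above the basket's +y wall, yawed to match the scale.

```bash
python3 -m creep '0 1.35 3.0 -0.5 0 0 -0.51;0 1.35 3.0 -0.5 0 0 -0.51;0 1.35 3.0 -0.5 0 0 -0.51;0 1.35 3.0 -0.5 0 0 -0.51;0 1.35 3.0 -0.5 0 0 -0.51;0 1.35 3.0 -0.5 0 0 -0.51;0 1.35 3.0 -0.5 0 0 -0.51;0 1.35 3.0 -0.5 0 0 -0.51;0 1.35 3.0 -0.5 0 0 -0.51;0 1.35 3.0 -0.5 0 0 -0.51;0 1.35 3.0 -0.5 0 0 -0.51;0 1.35 3.0 -0.5 0 0 -0.51;0 0 0 0 0 0 0;0 0 0 0 0 0 0;0 0 0 0 0 0 0' 25
cat > b.py <<'E'
from h import *
import sys
c=cam("wrist");save(c,sys.argv[1]);P=pts(c);z=P[...,2]
h=float(sys.argv[2]);x0,y0=map(float,sys.argv[3:5])
s=get_state();print(s["ee_pos"],s["eef_rot"].round(4).tolist(),s["force"])
m=(c["z_map"]>0)&(abs(z-h)<.006)&(np.hypot(P[...,0]-x0,P[...,1]-y0)<float(sys.argv[5]))
q=P[m]; print(len(q))
from scipy.optimize import least_squares
r=least_squares(lambda p:np.hypot(q[:,0]-p[0],q[:,1]-p[1])-p[2],[x0,y0,.05],loss="soft_l1",f_scale=.003);print(r.x,q[:,2].mean(),q.min(0),q.max(0),cv2.minEnclosingCircle((q[:,:2]*1000).astype(np.float32)))
E
python3 b.py w1 .045 .473 -.303 .08
```

```text
clock: 1.35
ee_pos: [0.4536, -0.249, 0.1586]
eef_rot: [[0.943, 0.334, -0.0], [0.334, -0.943, -0.0], [-0.0, 0.0, -1.0]]
force: [0.0, 0.7, 0.1]
opening: 0.0466
[ 0.45341218 -0.24940503  0.15871516] [[0.9429, 0.3332, -0.0001], [0.3332, -0.9429, -0.0002], [-0.0002, 0.0001, -1.0]] [-0.14174672  0.19386415  0.10636084]
4473
[ 0.47345876 -0.30029068  0.05667493] 0.04371608486569348 [ 0.41164079 -0.36239762  0.03902433] [ 0.53482858 -0.23935453  0.04675869] ((472.886474609375, -301.0025634765625), 61.943260192871094)
```

View pics/w1.png

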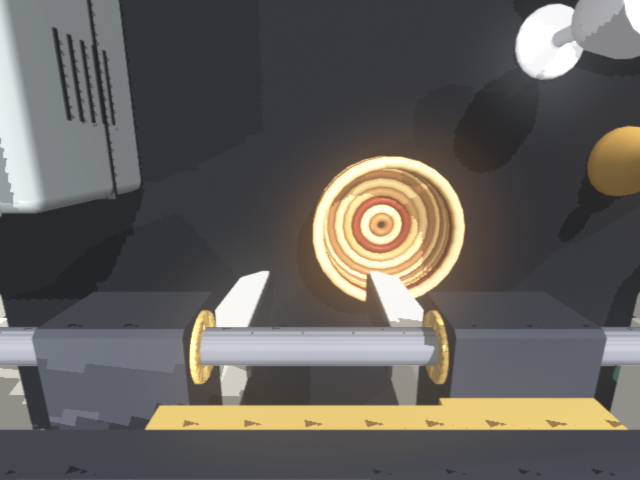

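The wrist view shows the basket at about (388,228), clear around the fingers. Fitted centre (0.473,-0.3005). I'll shift +3 mm in y, descend and pinch.

```bash
python3 -m creep '0 0 0.3 -2 0 0 0;0 0 0 -2.5 0 0 0;0 0 0 -2.5 0 0 0;0 0 0 -2.5 0 0 0;0 0 0 -2.0 0 0 0;0 0 0 -1.5 0 0 0;0 0 0 -0.9 0 0 0;0 0 0 0 0 0 0;1 0 0 0 0 0 0;1 0 0 0 0 0 0;1 0 0 0 0 0 0;1 0 0 0 0 0 0;1 0 0 0 0 0 0;1 0 0 0 0 0 0;1 0 0 0 0 0 0;1 0 0 0 0 0 0' 25
python3 -m creep '1 0 0 1 0 0 0;1 0 0 2 0 0 0;1 0 0 2.5 0 0 0;1 0 0 3 0 0 0;1 0 0 3 0 0 0;1 0 0 3 0 0 0;1 0 0 3 0 0 0;1 0 0 3 0 0 0;1 0 0 2.5 0 0 0;1 0 0 1 0 0 0;1 0 0 0 0 0 0;1 0 0 0 0 0 0'
python3 b.py w2 .29 .475 -.3005 .085
```

```text
clock: 2.73
ee_pos: [0.4539, -0.2459, 0.0201]
eef_rot: [[0.943, 0.334, 0.001], [0.334, -0.943, -0.0], [0.0, 0.001, -1.0]]
force: [-0.5, -1.0, 4.3]
opening: 0.0087
clock: 3.73
ee_pos: [0.4535, -0.2456, 0.2587]
eef_rot: [[0.943, 0.333, -0.001], [0.333, -0.943, 0.0], [-0.0, -0.001, -1.0]]
force: [0.1, -0.2, -1.7]
opening: 0.0086
[ 0.45329303 -0.24550684  0.25787892] [[0.9428, 0.3335, -0.0018], [0.3335, -0.9428, 0.0011], [-0.0013, -0.0016, -1.0]] [ 0.04277129  1.00143824 -0.30070417]
880
[ 0.47430576 -0.2968621   0.05677081] 0.28674678206228355 [ 0.43845163 -0.35277661  0.28400053] [ 0.53311421 -0.22397181  0.29597971] ((474.57965087890625, -288.11865234375), 66.6060562133789)
```

View pics/w2.png

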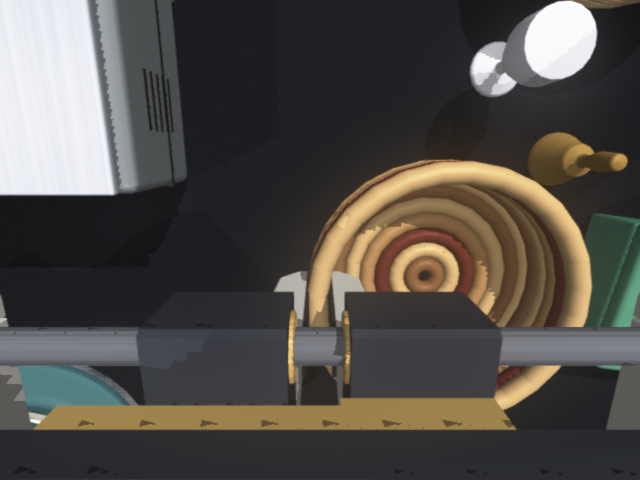

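Basket is held at its rim (310,300) and lifted. Carry it over the plate and check tilt.

```bash
python3 -m creep '1 0.1 1.2 0 0 0 0;1 0.2 2.5 0 0 0 0;1 0.3 3.1 0 0 0 0;1 0.3 3.1 0 0 0 0;1 0.3 3.1 0 0 0 0;1 0.3 3.1 0 0 0 0;1 0.3 3.1 0 0 0 0;1 0.3 3.1 0 0 0 0;1 0.3 3.1 0 0 0 0;1 0.3 3.1 0 0 0 0;1 0.2 3 0 0 0 0;1 0.1 2 0 0 0 0;1 0 1 0 0 0 0;1 0 0 0 0 0 0;1 0 0 0 0 0 0;1 0 0 0 0 0 0'
cat > t.py <<'E'
from h import *
c=cam("wrist");save(c,"w3");P=pts(c);s=get_state();print(s["ee_pos"])
e=s["ee_pos"]; cx,cy=.5025,.0455
r=np.hypot(P[...,0]-cx,P[...,1]-cy)
h=e[2]-.0195+.045
m=(c["z_map"]>0)&(abs(P[...,2]-h)<.015)&(r>.052)&(r<.062)
m&=np.hypot(P[...,0]-e[0],P[...,1]-e[1])>.025
q=P[m];A=np.c_[q[:,:2]-[cx,cy],np.ones(len(q))]
k=np.linalg.lstsq(A,q[:,2],rcond=None)[0];res=q[:,2]-A@k
g=abs(res)<.004;k=np.linalg.lstsq(A[g],q[g,2],rcond=None)[0];print(len(q),"slope",k,"exp h",h)
# rim circle from edge band
m=(c["z_map"]>0)&(P[...,2]>h-.01)&(r<.09)&(np.hypot(P[...,0]-e[0],P[...,1]-e[1])>.03)&(P[...,2]<h+.012);q=P[m]
print(cv2.minEnclosingCircle((q[:,:2]*1000).astype(np.float32)))
# floor
m=(c["z_map"]>0)&(r<.03);q=P[m];print("floor",np.median(q[:,2]),"exp",e[2]-.0195+.008)
m=(c["z_map"]>0)&(abs(P[...,2]-.158)<.006);print("plate",np.median(P[m][:,2]))
E
python3 t.py
```

```text
clock: 5.12
ee_pos: [0.4835, 0.0985, 0.2592]
eef_rot: [[0.943, 0.333, -0.001], [0.333, -0.943, -0.0], [-0.001, 0.0, -1.0]]
force: [-0.1, 0.4, -0.5]
opening: 0.0088
[0.48356134 0.09835696 0.25938428]
10319 slope [-0.00034692  0.00800215  0.28290552] exp h 0.28488427750209516
((504.1685485839844, 46.63701629638672), 61.965755462646484)
floor 0.3451713678522645 exp 0.24788427750209516
plate 0.15772236095830536
```

Level (0.5°) and centred. Lower, the last part slowly.

```bash
python3 -m creep '1 0 0 -1 0 0 0;1 0 0 -2 0 0 0;1 0 0 -2 0 0 0;1 0 0 -1.2 0 0 0;1 0 0 -0.7 0 0 0;1 0 0 -0.4 0 0 0;1 0 0 -0.2 0 0 0;1 0 0 -0.15 0 0 0;1 0 0 -0.1 0 0 0;1 0 0 0 0 0 0;1 0 0 0 0 0 0'
python3 -m creep '1 0 0 -0.1 0 0 0;1 0 0 -0.1 0 0 0;1 0 0 0 0 0 0'
```

```text
clock: 6.08
ee_pos: [0.4838, 0.0993, 0.1826]
eef_rot: [[0.943, 0.334, 0.001], [0.334, -0.943, 0.0], [0.001, 0.0, -1.0]]
force: [0.2, 0.1, -1.4]
opening: 0.0087
clock: 6.33
ee_pos: [0.4836, 0.0993, 0.18]
eef_rot: [[0.943, 0.334, -0.0], [0.334, -0.943, -0.0], [-0.0, -0.0, -1.0]]
force: [0.8, -0.2, -1.2]
opening: 0.009
```

```bash
python3 -m creep '1 0 0 -0.1 0 0 0;1 0 0 0 0 0 0'; python3 -m creep '1 0 0 -0.1 0 0 0;1 0 0 0 0 0 0'
```

```text
clock: 6.5
ee_pos: [0.4836, 0.0992, 0.179]
eef_rot: [[0.943, 0.333, -0.0], [0.333, -0.943, -0.0], [-0.0, -0.0, -1.0]]
force: [0.1, -0.1, -0.9]
opening: 0.0086
clock: 6.67
ee_pos: [0.4837, 0.0993, 0.1782]
eef_rot: [[0.943, 0.333, 0.0], [0.333, -0.943, -0.0], [0.0, 0.0, -1.0]]
force: [-0.6, -0.4, -0.8]
opening: 0.0087
```

```bash
python3 -m creep '1 0 0 -0.1 0 0 0;1 0 0 0 0 0 0'; python3 -m creep '1 0 0 -0.05 0 0 0;1 0 0 0 0 0 0'
```

```text
clock: 6.83
ee_pos: [0.4837, 0.0993, 0.178]
eef_rot: [[0.943, 0.334, 0.001], [0.334, -0.943, 0.0], [0.001, 0.0, -1.0]]
force: [-3.9, -1.3, 8.0]
opening: 0.0087
clock: 7.0
ee_pos: [0.4838, 0.0993, 0.1781]
eef_rot: [[0.943, 0.333, 0.001], [0.333, -0.943, 0.0], [0.001, 0.0, -1.0]]
force: [-6.0, 0.1, 11.7]
opening: 0.0087
```

Touched down with a few N. Release and rise.

```bash
python3 -m creep '0.5 0 0 0 0 0 0;0 0 0 0 0 0 0;0 0 0 0 0 0 0;0 0 0 0 0 0 0;0 0 0 1 0 0 0;0 0 0 2 0 0 0;0 0 0 3 0 0 0;0 0 0 3 0 0 0;0 0 0 3 0 0 0;0 0 0 2 0 0 0;0 0 0 0 0 0 0'
python3 -m creep '0.4 2 0.4 0 -2 5.66 0;1 2.5 0.4 0 -2 5.66 0;1 3 0.6 0 -2 5.66 0;1 3 0.6 0 -2 5.66 0;1 3 0.6 0 -2 5.66 0;1 3 0.6 0 -2 5.66 0;1 3 0.6 0 -2 5.66 0;1 1.5 0.2 0 0 0 0;1 0 0 -2 0 0 0;1 0 0 -2 0 0 0;1 0 0 -2 0 0 0;1 0 0 0 0 0 0;1 0 0 0 0 0 0;1 0 0 0 0 0 0'
python3 - <<'E'
from h import *
c=cam("wrist");save(c,"w4");pickle.dump(c,open("w4.pkl","wb"));s=get_state();print(s["q"].round(1),s["ee_pos"])
P=pts(c);hsv=cv2.cvtColor(c["color"],cv2.COLOR_RGB2HSV)
m=(c["z_map"]>0)&(hsv[...,0]<15)&(hsv[...,1]>140)&(hsv[...,2]>120)&(P[...,2]>.04)&(P[...,2]<.15)
n,l,st,ce=cv2.connectedComponentsWithStats(m.astype(np.uint8))
for i in range(1,n):
    if st[i,4]>80: q=P[l==i];print(st[i],ce[i],np.median(q,0),q.min(0),q.max(0))
t=cam("top");Pt=pts(t)
m=(abs(Pt[...,0]-.5)<.12)&(abs(Pt[...,1]-.045)<.12)&(abs(Pt[...,2]-.203)<.006)&(t["z_map"]>0);q=Pt[m];print("basket",len(q),cv2.minEnclosingCircle((q[:,:2]*1000).astype(np.float32)),q[:,2].mean())
E
```

```text
clock: 7.92
ee_pos: [0.4843, 0.0993, 0.322]
eef_rot: [[0.943, 0.333, 0.006], [0.333, -0.943, 0.001], [0.006, 0.001, -1.0]]
force: [1.1, -0.1, 1.1]
opening: 0.046
clock: 9.08
ee_pos: [0.6646, 0.133, 0.26]
eef_rot: [[0.763, 0.334, -0.553], [0.271, -0.943, -0.196], [-0.587, -0.0, -0.81]]
force: [-0.7, -0.1, 0.5]
opening: 0.0004
[ 11.3  29.8  55.6  -6.3 130.1  79.3] [0.66471899 0.1330198  0.26037638]
[313 143  25  26  94] [324.76595745 155.23404255] [0.61234522 0.10871731 0.07372874] [0.59995575 0.09286679 0.06562699] [0.62345347 0.12200766 0.08317702]
basket 470 ((503.529541015625, 45.51454544067383), 61.61344909667969) 0.20222211442495616
```

View pics/w4.png

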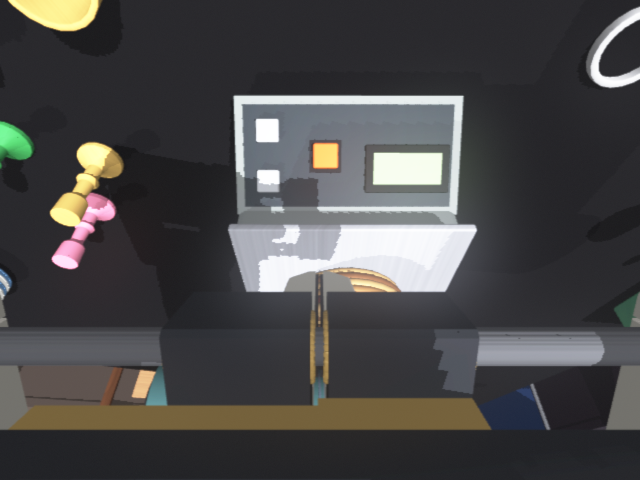

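The key is at (325,156) in the wrist image, with the grey keys left at (267,130/180), the display right, and the basket centred on the plate. Next, fit the panel plane and key top.

```bash
cat > key.py <<'E'
from h import *
import sys
c=pickle.load(open("w4.pkl","rb")) if len(sys.argv)<2 else cam("wrist")
if len(sys.argv)>1: save(c,sys.argv[1])
s=get_state();P=pts(c);hsv=cv2.cvtColor(c["color"],cv2.COLOR_RGB2HSV)
m=(c["z_map"]>0)&(hsv[...,0]<15)&(hsv[...,1]>140)&(hsv[...,2]>120)&(P[...,2]>.04)&(P[...,2]<.12)&(np.hypot(P[...,0]-.612,P[...,1]-.109)<.03)
k=P[m]
o=np.array([.943,.333,0]);a=np.radians(42);n=np.sin(a)*o+[0,0,np.cos(a)];x=-np.cos(a)*o+[0,0,np.sin(a)];y=np.cross(n,x)
F=np.array([.503,.046,0])+.118*o+.0216*np.array([-.333,.943,0])+[0,0,.068]
R=np.c_[x,y,n];L=(P-F)@R
d=(c["z_map"]>0)&(abs(L[...,2])<.02)&(hsv[...,1]<120)&(hsv[...,2]<110)&(abs(L[...,0])<.03)&(L[...,1]>-.035)&(L[...,1]<.03)&(np.maximum(abs(L[...,0]),abs(L[...,1]))>.02)
print("panel pts",d.sum(),"height pct",np.percentile(L[d][:,2],[10,50,90]))
A=np.c_[L[d][:,:2],np.ones(d.sum())];print("panel slope",np.linalg.lstsq(A,L[d][:,2],rcond=None)[0])
kl=L[m];print("key local med",np.median(kl,0),"pct z",np.percentile(kl[:,2],[10,50,90]),"xy range",np.percentile(kl[:,:2],[3,97],axis=0))
r=np.percentile(kl[:,:2],[3,97],axis=0).mean(0); ct=np.array([*r,np.median(kl[:,2])]);W=F+R@ct;print("key top world",W,"n",n)
T=s["ee_pos"];print("tcp local",(T-F)@R,"to key top+20mm (cm)",(W+.02*n-T)*100)
print(len(k));Rt=s["eef_rot"];from scipy.spatial.transform import Rotation as Q
D=np.c_[-x*-1,y,-n];D=np.c_[np.cross(y,-n),y,-n];print("turn",np.degrees(Q.from_matrix(D@Rt.T).as_rotvec()))
E
python3 key.py
```

```text
panel pts 228 height pct [-0.00012351  0.00085164  0.00177178]
panel slope [ 0.0054549  -0.00289732  0.00065134]
key local med [-0.00025337 -0.00146802  0.00821727] pct z [0.00704555 0.00821727 0.00932261] xy range [[-0.01146511 -0.01250064]
 [ 0.01203618  0.01058937]]
key top world [0.61174789 0.10832428 0.07429768] n [0.63099016 0.22282049 0.74314483]
tcp local [ 0.08156272 -0.00661589  0.18545545] to key top+20mm (cm) [ -4.03650442  -2.02562936 -17.12357903]
94
turn [-2.04819457  5.78023471 -0.07448142]
```

```bash
python3 -m creep '1 2 0.5 -1.83 -0.68 1.93 0;1 2 0.5 -1.83 -0.68 1.93 0;1 2 0.5 -1.84 -0.68 1.93 0;1 -1.67 -0.59 -1.94 0 0 0;1 -1.67 -0.59 -1.94 0 0 0;1 -1.67 -0.59 -1.94 0 0 0;1 -1.67 -0.59 -1.94 0 0 0;1 -1.67 -0.59 -1.94 0 0 0;1 -1.67 -0.59 -1.94 0 0 0;1 0 0 0 0 0 0;1 0 0 0 0 0 0;1 0 0 0 0 0 0'
python3 key.py w5
```

```text
clock: 10.18
ee_pos: [0.6255, 0.1129, 0.0891]
eef_rot: [[0.701, 0.334, -0.631], [0.249, -0.943, -0.223], [-0.669, -0.0, -0.743]]
force: [0.2, -0.4, 0.1]
opening: 0.0007
panel pts 3622 height pct [9.33055219e-05 8.71102919e-04 1.67192296e-03]
panel slope [-0.00255868  0.0012883   0.00085625]
key local med [-0.00865332 -0.00319094  0.00890586] pct z [0.00528806 0.00890586 0.01012574] xy range [[-0.01185062 -0.01206396]
 [-0.00284354  0.00878302]]
key top world [0.61730316 0.11101233 0.06970219] n [0.63099016 0.22282049 0.74314483]
tcp local [-0.00072732 -0.00065249  0.0289823 ] to key top+20mm (cm) [ 0.42643657  0.25538066 -0.4486293 ]
612
turn [-0.01680825  0.02906643 -0.07524844]
```

View pics/w5.png

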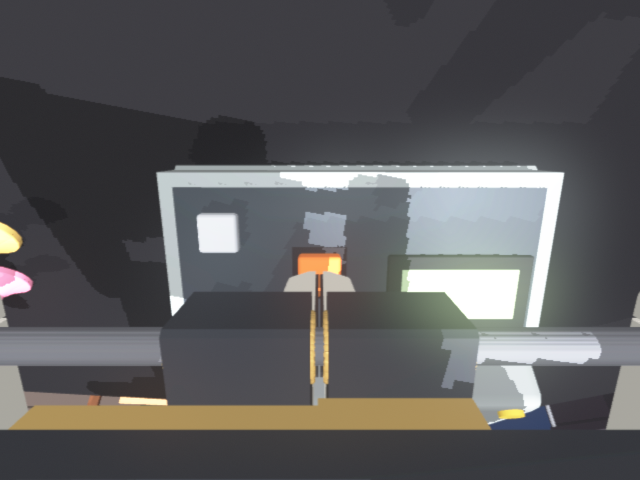

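The tip is about 20 mm above the key top and centred on it (key visible at (320,265)), clear of the plate. Approach 15 mm, then fine steps.

```bash
python3 -m creep '1 -0.25 -0.09 -0.3 0 0 0;1 -0.25 -0.09 -0.3 0 0 0;1 -0.25 -0.09 -0.3 0 0 0;1 -0.19 -0.06 -0.22 0 0 0;1 0 0 0 0 0 0;1 0 0 0 0 0 0'
cat > f.py <<'E'
from h import *
n=np.array([.631,.2228,.7431]);F=np.array([.60697,.10568,.068])
s=get_state();print("n mm %.2f  Fn %.2f"%((s["ee_pos"]-F)@n*1000,s["force"]@n))
E
python3 f.py
for i in 1 2 3; do :; done
python3 -m creep '1 -0.063 -0.022 -0.074 0 0 0;1 0 0 0 0 0 0'; python3 f.py
python3 -m creep '1 -0.063 -0.022 -0.074 0 0 0;1 0 0 0 0 0 0'; python3 f.py
python3 -m creep '1 -0.063 -0.022 -0.074 0 0 0;1 0 0 0 0 0 0'; python3 f.py
```

```text
clock: 10.73
ee_pos: [0.6149, 0.1092, 0.0759]
eef_rot: [[0.699, 0.334, -0.633], [0.248, -0.943, -0.224], [-0.671, -0.001, -0.741]]
force: [0.2, 0.6, 0.5]
opening: 0.0006
n mm 11.64  Fn 0.63
clock: 10.9
ee_pos: [0.6144, 0.1091, 0.0753]
eef_rot: [[0.699, 0.334, -0.632], [0.248, -0.943, -0.224], [-0.671, -0.001, -0.742]]
force: [0.5, 0.1, -0.1]
opening: 0.0006
n mm 10.85  Fn 0.26
clock: 11.07
ee_pos: [0.6137, 0.1088, 0.0745]
eef_rot: [[0.699, 0.334, -0.632], [0.248, -0.943, -0.224], [-0.671, -0.001, -0.742]]
force: [0.5, -0.6, 0.1]
opening: 0.0003
n mm 9.75  Fn 0.29
clock: 11.23
ee_pos: [0.6131, 0.1087, 0.0738]
eef_rot: [[0.699, 0.334, -0.632], [0.248, -0.943, -0.224], [-0.671, -0.001, -0.742]]
force: [2.0, 1.2, 1.5]
opening: 0.0002
n mm 8.86  Fn 2.62
```

Contact: 2.6 N. Now 0.5 mm steps.

```bash
python3 -m creep '1 -0.032 -0.011 -0.037 0 0 0;1 0 0 0 0 0 0'>/dev/null; python3 f.py
python3 -m creep '1 -0.032 -0.011 -0.037 0 0 0;1 0 0 0 0 0 0'>/dev/null; python3 f.py
```

```text
n mm 8.56  Fn 2.49
n mm 8.02  Fn 4.17
```

```bash
python3 -m creep '1 -0.032 -0.011 -0.037 0 0 0;1 0 0 0 0 0 0'>/dev/null; python3 f.py
python3 -m creep '1 -0.032 -0.011 -0.037 0 0 0;1 0 0 0 0 0 0'>/dev/null; python3 f.py
```

```text
n mm 7.44  Fn 5.17
n mm 6.82  Fn 5.02
```

```bash
python3 -m creep '1 -0.032 -0.011 -0.037 0 0 0;1 0 0 0 0 0 0'>/dev/null; python3 f.py; python3 -m creep '1 0 0 0 0 0 0'>/dev/null; python3 f.py
```

```text
n mm 6.22  Fn 4.13
n mm 6.25  Fn 4.06
```

```bash
python3 -m creep '1 -0.032 -0.011 -0.037 0 0 0;1 0 0 0 0 0 0'>/dev/null; python3 f.py; python3 -m creep '1 0 0 0 0 0 0'>/dev/null; python3 f.py
```

```text
n mm 5.68  Fn 4.54
n mm 5.72  Fn 3.53
```

```bash
python3 -m creep '1 -0.025 -0.009 -0.03 0 0 0;1 0 0 0 0 0 0'>/dev/null; python3 f.py; python3 -m creep '1 0 0 0 0 0 0'>/dev/null; python3 f.py; python3 -m creep '1 0 0 0 0 0 0'>/dev/null; python3 f.py
```

```text
n mm 5.32  Fn 3.97
n mm 5.35  Fn 4.79
n mm 5.42  Fn 2.81
```

The resistance peaked near 5–5.5 N and gave way to about 3.5 N at an estimated 4 mm travel, so the key has clicked. Back off along the panel normal, then untilt while moving above the candlestick.

```bash
python3 -m creep '1 0.19 0.067 0.22 0 0 0;1 0.44 0.156 0.52 0 0 0;1 1.26 0.45 1.49 0 0 0;1 1.9 0.67 2.23 0 0 0;1 1.9 0.67 2.23 0 0 0;1 1.9 0.67 2.23 0 0 0;1 1.9 0.67 2.23 0 0 0;1 1.9 0.67 2.23 0 0 0;1 1 0.35 1.2 0 0 0;1 0 0 0 0 0 0;1 0 0 0 0 0 0'; python3 f.py
python3 - <<'E'
from h import *
for n in("top",):
    c=cam(n);P=pts(c);z=P[...,2]
    m=(abs(P[...,0]-.5)<.12)&(abs(P[...,1]-.045)<.12)&(abs(z-.203)<.006)&(c["z_map"]>0);q=P[m];print("basket",len(q),cv2.minEnclosingCircle((q[:,:2]*1000).astype(np.float32)),q[:,2].mean())
    for nm,x0,y0 in(("yellow",.461,.343),("green",.461,.43),("pink",.39,.36)):
        m=(np.hypot(P[...,0]-x0,P[...,1]-y0)<.045)&(abs(z-.098)<.01)&(c["z_map"]>0);q=P[m];print(nm,len(q),q.mean(0) if len(q) else "")
    save(c,"top2")
E
```

```text
clock: 13.65
ee_pos: [0.7351, 0.1516, 0.2165]
eef_rot: [[0.699, 0.334, -0.632], [0.248, -0.943, -0.224], [-0.671, -0.0, -0.742]]
force: [0.2, 0.1, -1.0]
opening: 0.0006
n mm 201.44  Fn -0.56
basket 468 ((503.5242919921875, 45.627681732177734), 61.75294876098633) 0.2022521782812228
yellow 118 [0.46194519 0.34214844 0.09705028]
green 119 [0.457353   0.43985625 0.09706578]
pink 118 [0.37239877 0.35702857 0.09759635]
```

```bash
python3 -m creep '0.5 -1 1.9 0.5 2 -5.66 0;0 -2.5 1.91 0.5 2 -5.66 0;-0.3 -2.9 1.91 0 2 -5.66 0;-0.3 -2.95 1.91 0 2 -5.66 0;-0.3 -2.95 1.91 0 2 -5.66 0;-0.3 -2.95 1.91 0 2 -5.66 0;-0.3 -2.95 1.91 0 2 -5.66 0;-0.3 -2.95 1.91 0 0 0 0;-0.3 -2.95 1.91 0 0 0 0;-0.3 -2 1.92 0 0 0 0;-0.3 -1.2 0 0 0 0 0;-0.3 0 0 0 0 0 0;-0.3 0 0 0 0 0 0;-0.3 0 0 0 0 0 0'
python3 b.py w6 .095 .462 .3425 .03
python3 - <<'E'
import numpy as np
from workcell import get_state
from scipy.spatial.transform import Rotation as Q
D=np.array([[.943,.333,0],[.333,-.943,0],[0,0,-1]]).astype(float)
print("turn",np.degrees(Q.from_matrix(D@get_state()["eef_rot"].T).as_rotvec()).round(2))
E
```

```text
clock: 14.87
ee_pos: [0.4734, 0.3347, 0.2265]
eef_rot: [[0.942, 0.334, -0.039], [0.334, -0.943, -0.016], [-0.042, 0.002, -0.999]]
force: [0.4, -0.3, 0.1]
opening: 0.0605
[0.47361378 0.33471128 0.22649809] [[0.9419, 0.3335, -0.0389], [0.3332, -0.9427, -0.0159], [-0.042, 0.002, -0.9991]] [ 0.67207711  0.4698196  -0.43857813]
841
[0.46351    0.34510795 0.00973661] 0.09732498138655432 [0.44912061 0.33148899 0.08901219] [0.47644909 0.35867171 0.09972049] ((462.82061767578125, 345.02679443359375), 13.8383150100708)
turn [ 0.91 -2.23 -0.03]
```

View pics/w6.png

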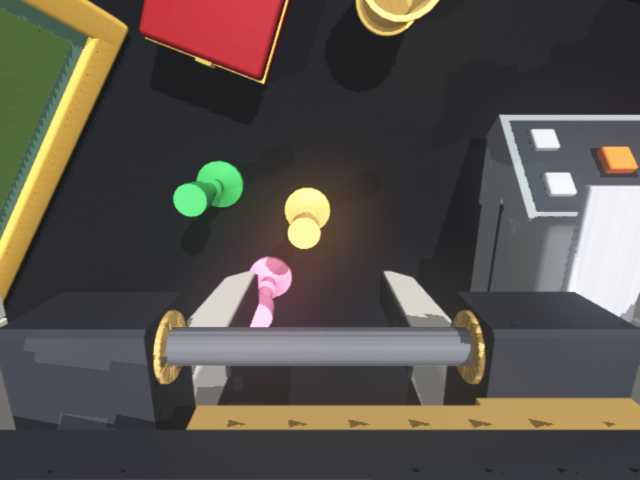

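The yellow candlestick is at (305,225), clear of green (205,190) and pink (268,285). Centre it, descend, and grip.

```bash
python3 -m creep '-0.3 -1.08 0.98 0 0.91 -2.23 0;-0.3 0 0 -2 0 0 0;-0.3 0 0 -3 0 0 0;-0.3 0 0 -3 0 0 0;-0.3 0 0 -3 0 0 0;-0.3 0 0 -2.5 0 0 0;-0.3 0 0 -1.5 0 0 0;-0.3 0 0 -0.85 0 0 0;-0.3 0 0 0 0 0 0;1 0 0 0 0 0 0;1 0 0 0 0 0 0;1 0 0 0 0 0 0;1 0 0 0 0 0 0;1 0 0 0 0 0 0;1 0 0 0 0 0 0;1 0 0 0 0 0 0;1 0 0 0 0 0 0' 25
python3 -m creep '1 0 0 1 0 0 0;1 0 0 2.5 0 0 0;1 0 0 3.5 0 0 0;1 0 0 3.5 0 0 0;1 0 0 3.5 0 0 0;1 0 0 3.5 0 0 0;1 0 0 3.5 0 0 0;1 0 0 2 0 0 0;1 0 0 0 0 0 0;1 0 0 0 0 0 0;1 0 0 0 0 0 0'
```

```text
clock: 16.33
ee_pos: [0.4624, 0.3454, 0.0691]
eef_rot: [[0.942, 0.335, 0.001], [0.335, -0.942, 0.001], [0.001, -0.0, -1.0]]
force: [-0.2, -1.8, 6.2]
opening: 0.0268
clock: 17.25
ee_pos: [0.4617, 0.3452, 0.2965]
eef_rot: [[0.942, 0.335, -0.002], [0.335, -0.942, -0.001], [-0.002, 0.0, -1.0]]
force: [-0.2, -1.4, -4.5]
opening: 0.0268
```

```bash
python3 -m creep '1 0.2 -1.2 0 0 0 0;1 0.35 -2.4 0 0 0 0;1 0.4 -3 0 0 0 0;1 0.4 -3 0 0 0 0;1 0.4 -3 0 0 0 0;1 0.4 -3 0 0 0 0;1 0.4 -3 0 0 0 0;1 0.4 -3 0 0 0 0;1 0.4 -3 0 0 0 0;1 0.4 -2.6 0 0 0 0;1 0.33 -1.8 0 0 0 0;1 0.1 -0.97 0 0 0 0;1 0 0 0 0 0 0;1 0 0 0 0 0 0;1 0 0 0 0 0 0'
python3 - <<'E'
from h import *
c=cam("scene");a=c["color"][60:260,200:400];cv2.imwrite("pics/s2.png",cv2.resize(a,(600,600),interpolation=cv2.INTER_CUBIC)[:,:,::-1])
P=pts(c);m=(abs(P[...,2]-.203)<.006)&(abs(P[...,0]-.5)<.09)&(abs(P[...,1]-.045)<.09)&(c["z_map"]>0);q=P[m]
print(len(q),cv2.minEnclosingCircle((q[:,:2]*1000).astype(np.float32)))
hsv=cv2.cvtColor(c["color"],cv2.COLOR_RGB2HSV)
for lo in np.arange(.225,.29,.01):
    m=(P[...,2]>=lo)&(P[...,2]<lo+.01)&(np.hypot(P[...,0]-.5035,P[...,1]-.0455)<.045)&(c["z_map"]>0)&(hsv[...,1]>70);q=P[m]
    if len(q): print(lo.round(3),len(q),q.mean(0).round(4))
E
```

```text
clock: 18.5
ee_pos: [0.5037, 0.0463, 0.2981]
eef_rot: [[0.942, 0.335, -0.0], [0.335, -0.942, 0.001], [-0.0, -0.001, -1.0]]
force: [1.1, -0.7, -3.5]
opening: 0.0268
386 ((505.1197204589844, 45.39152908325195), 62.640132904052734)
0.225 48 [0.5153 0.0333 0.2329]
0.235 157 [0.5101 0.0392 0.2395]
0.245 37 [0.5076 0.0412 0.249 ]
0.255 26 [0.5082 0.0425 0.2596]
0.265 35 [0.5076 0.0411 0.2716]
0.275 26 [0.5082 0.0422 0.2798]
0.285 12 [0.5084 0.0436 0.2877]
```

View pics/s2.png

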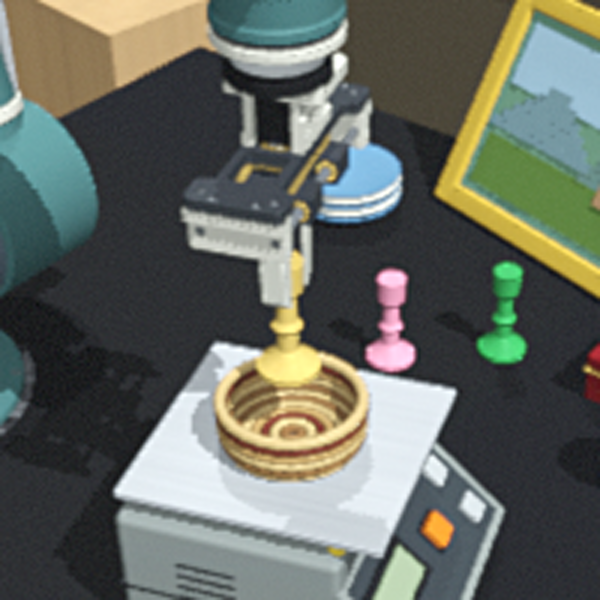

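The candlestick hangs upright (290,320) over the basket (292,420). Lower it, gently at the end.

```bash
python3 -m creep '1 0 0 -0.8 0 0 0;1 0 0 -1.4 0 0 0;1 0 0 -1.4 0 0 0;1 0 0 -1 0 0 0;1 0 0 -0.6 0 0 0;1 0 0 -0.4 0 0 0;1 0 0 -0.2 0 0 0;1 0 0 -0.1 0 0 0;1 0 0 0 0 0 0;1 0 0 0 0 0 0'
for i in 1; do python3 -m creep '1 0 0 -0.1 0 0 0;1 0 0 0 0 0 0'; done | egrep 'ee_pos|force'
python3 -m creep '1 0 0 -0.1 0 0 0;1 0 0 0 0 0 0'| egrep 'ee_pos|force'
```

```text
clock: 19.38
ee_pos: [0.5041, 0.0457, 0.2401]
eef_rot: [[0.942, 0.335, 0.001], [0.335, -0.942, 0.0], [0.001, -0.0, -1.0]]
force: [0.1, -0.3, -3.9]
opening: 0.0267
ee_pos: [0.504, 0.0457, 0.2388]
force: [-0.1, -0.6, -3.5]
ee_pos: [0.5039, 0.0457, 0.2375]
force: [0.4, 0.3, -3.8]
```

```bash
python3 -m creep '1 0 0 -0.1 0 0 0;1 0 0 0 0 0 0'| egrep 'ee_pos|force'
python3 -m creep '1 0 0 -0.1 0 0 0;1 0 0 0 0 0 0'| egrep 'ee_pos|force'
```

```text
ee_pos: [0.5039, 0.0457, 0.2364]
force: [-0.4, 0.5, -4.8]
ee_pos: [0.5039, 0.0457, 0.2354]
force: [0.1, -0.3, -3.4]
```

```bash
python3 -m creep '1 0 0 -0.1 0 0 0;1 0 0 0 0 0 0'| egrep 'ee_pos|force'
```

```text
ee_pos: [0.5041, 0.0456, 0.2351]
force: [-1.1, -0.6, 1.1]
```

```bash
python3 -m creep '1 0 0 -0.05 0 0 0;1 0 0 0 0 0 0'| egrep 'ee_pos|force'
```

```text
ee_pos: [0.5042, 0.0456, 0.235]
force: [-1.4, -1.2, 5.2]
```

Touched down. Release, rise straight up, and check.

```bash
python3 -m creep '0.6 0 0 0 0 0 0;0.2 0 0 0 0 0 0;-0.3 0 0 0 0 0 0;-0.3 0 0 0 0 0 0;-0.3 0 0 0 0 0 0;-0.3 0 0 0.5 0 0 0;-0.3 0 0 2 0 0 0;-0.3 0 0 3 0 0 0;-0.3 0 0 3 0 0 0;-0.3 0 0 2 0 0 0;-0.3 -1 -3 0 0 0 0;-0.3 -1 -3.5 0 0 0 0;-0.3 -1 -3.5 0 0 0 0;-0.3 -1 -3.5 0 0 0 0;-0.3 -1 -3 0 0 0 0;-0.3 0 0 0 0 0 0;-0.3 0 0 0 0 0 0;-0.3 0 0 0 0 0 0'
python3 - <<'E'
from h import *
c=cam("scene");a=c["color"][60:260,200:400];cv2.imwrite("pics/s3.png",cv2.resize(a,(600,600),interpolation=cv2.INTER_CUBIC)[:,:,::-1])
for n in("scene","top"):
    c=cam(n);P=pts(c);ok=(c["z_map"]>0)&(np.hypot(P[...,0]-.5035,P[...,1]-.0455)<.09)
    for h,e in((.203,.006),(.263,.008)):
        q=P[ok&(abs(P[...,2]-h)<e)]
        if len(q): print(n,h,len(q),q[:,2].mean(),cv2.minEnclosingCircle((q[:,:2]*1000).astype(np.float32)))
E
```

```text
clock: 21.88
ee_pos: [0.454, -0.1191, 0.3394]
eef_rot: [[0.943, 0.334, 0.001], [0.334, -0.943, 0.001], [0.001, -0.0, -1.0]]
force: [-1.2, 0.5, 0.1]
opening: 0.0606
scene 0.203 447 0.20171340110169567 ((506.6916809082031, 47.1270866394043), 64.232177734375)
scene 0.263 98 0.26261710755480006 ((504.1273193359375, 43.57632827758789), 16.261411666870117)
top 0.203 664 0.20236232472851345 ((503.42340087890625, 45.71464920043945), 61.8566780090332)
top 0.263 142 0.2637768678777698 ((503.3552551269531, 43.93075942993164), 13.837348937988281)
```

View pics/s3.png

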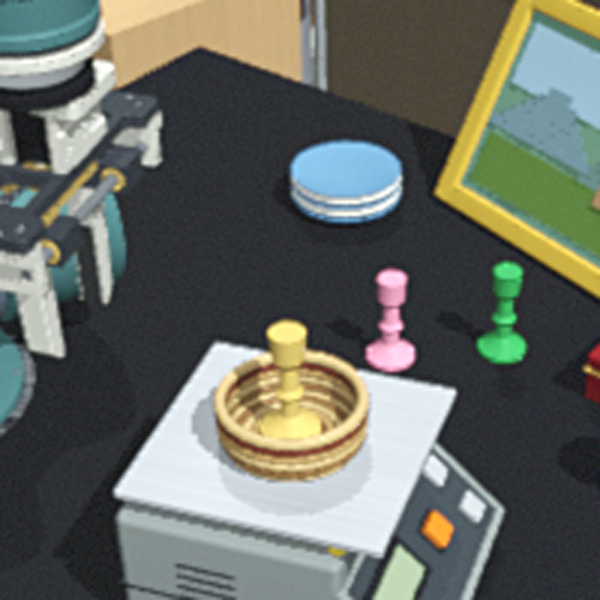

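The candlestick stands upright at (288,380) in the centred basket, the key is up at (437,530), and the arm is clear. Hand in.

```bash
python3 -c "
from workcell import finish_job;print(finish_job())"
```

```text
the job is handed in; nothing more can be done
None
```

I set the basket on the scale, tared it, and stood the candlestick in it. I handed the job in at about 22 s, and it reports no verdict.

- **Basket:** I set it down with about 12 N of contact, centred within about 1 mm of the plate's middle. After the last move, top-camera readings put its rim at the same place, 202 mm above the table, so it is on the plate.
- **Tare key:** The force along the press peaked at about 5 N, then fell to about 3.5–4 N. I stopped at an estimated 3.6–4.2 mm of travel and backed straight off. Force readings had about 1 N of noise, so that depth comes from the contact point and the force curve. It was not measured directly. In the last picture the key looks up; I did not measure it.
- **Candlestick:** It stands upright in the basket, with its cup about 2 mm from the basket's middle. Contact at set-down was about 5 N.
- **Checks:** The last top and scene measurements agreed within about 4 mm. The last picture shows the arm well clear and the pink and green look-alikes upright. I did not re-measure the other goods. The arm passed well above or clear of them and I saw no sign of contact.

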